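Sort full and empty ingot tins by weight

ROBOT

A 6-joint arm with a two-finger parallel gripper is mounted at the origin on the work surface. World frame = base frame: x ahead of the robot, y to its left, z up, the work surface at z = 0. Lengths are in m, angles in rad, forces in N, time in s.
With the tool pointing down it reaches from about 0.425 to 0.925 m from the base axis. Payload 12.5 kg.
Tool frame: the origin (TCP) lies on the centre line of the jaws, within the pads' length; the fingertips stand bot.tip_reach ahead of it and the grasp point (between the pads) lies 8 mm behind it (bot.tip_reach is the distance from the TCP to the fingertips, in m); z points along the fingers, y is the direction in which the jaws open and shut (so a half turn about z gives the same grasp; the last joint's range is limited). The gripper opens to 85 mm and grips with 20 to 120 N. Pads are 22 mm wide; open, the fingers measure 114 mm over their backs; the gripper's body (76 mm by 85 mm) begins 54 mm behind the grasp point. The pads swing forward as they close: fully open they stand 13 mm farther back than shut.
Start: joints at [1.215, 0.491, 1.559, -0, 1.092, -0.106], TCP at [0.154, 0.606, 0.208] pointing down, gripper open.
Joint ranges: [-3.1, 3.1], [-0.84, 2.19], [0.05, 2.79], [-1.13, 4.28], [0.06, 2.93], [-2.69, 2.69]. Speed limits (rad/s): [2.22, 2.22, 2.79, 3.14, 3.14, 3.14].

INTERFACE

Orientations are given as a rotation vector (axis times angle).
In Python, from bench import bot gives the robot as it stands.
- The arm moves only by the shell command python3 -m jog 'ROWS' [FORCE]. ROWS is JSON, one flat list of numbers, 7 for each row, row after row: the shift along the tool's x, y, z in m, then the turn, a rotation vector about the tool's x, y, z in rad, then the finger opening in m, from 0 to 0.0854. A call has 1 to 20 rows; each row is the pose to reach, as a shift and turn from the pose commanded when the call began, along the tool's axes at that moment; what a row does not reach only later rows make up. A row lasts 1/8 s, in which the tool goes at most 62.5 mm and 10.7 degrees, less where a joint would pass 70% of its speed; a pose out of reach is approached as far as the arm can. A call with a gripper value outside its range is refused whole. The fingers move at their own pace and stop on an object; FORCE is the grip in N (left out, the last holds). Time passes only in rows, so rows that repeat a pose let the fingers close. It gives the time, the measured TCP pose, the force and the opening at its end, in the units of the state.
- bot.observe(): the state, without advancing time (a new reading comes with each control period).
- bot.camera(name): name is "side" or "top"; returns a dict with "pixels" (480x640x3 uint8, blue, green, red), "vfov" (degrees; the focal length in pixels is half the picture's height over the tangent of half this angle, whatever the lens; pixels are square), "cx", "cy" (the principal point, pixels), "k1" (the pictures are not rectified: a ray, as slopes to the right and down, at radius r is drawn at 1 + k1 r^2 times it, then the intrinsics apply), "rvec" (rotation vector, rad) and "tvec" (3), from world to camera coordinates, as OpenCV has them. Camera axes: x right, y down, z forward; pixel columns grow to the right and rows downward; lengths in m; the calibration is good to about 2 mm. A picture is of the moment at which its call begins. There is no depth.
- bot.sign_off(): hands the job in, once; it reports no verdict.
Trained networks look in the newest picture that a camera, given by its name, has taken for a name from the list of things; names that differ only in an ending like _2 or _b are one class to them, and where a whole thing is asked for, a point or a joint stands for the part that bears it (a point fixed in the world has none). Each returns a list of dicts, best first, with "p" (0 to 1); they miss things now and then, are a little off and sometimes report something else, mostly with a low value. They report only what shows in the picture. A call takes as long as a camera call.
- bot.spot_in(camera, thing): "xyz" ([x, y, z] in m, in the coordinates of the camera as it stood for that picture, good to about 4 mm: the middle of the surface that is visible of it).
- bot.mark_of(camera, thing): "xyz" ([x, y, z] in m, in the coordinates of the camera as it stood for that picture, good to about 4 mm: a listed point, or the origin of a listed thing).
The state is a dict: "t": time; "joints": joint angles; "qd": joint speeds; "effort": joint torques, N m; "ee_pos": TCP position; "ee_rot": TCP orientation; "force": force on the tool from outside, world axes, zero at the start; "moment": the same for the moment, N m; "grip_width": finger opening in m.
Only numpy, scipy, OpenCV 4.12 (cv2) and the standard library are available. Lean on these libraries where they do the work, as an engineer would, in place of code of your own. Each camera call takes 0.05 s, during which the arm holds its last target.

TASK

Three sealed square tins on the casting bench look alike, but some hold a metal ingot and the others are empty: lift each to feel its weight. Stand the full ones in the rectangular tray and the empty ones in the round tray, each upright and flat on the tray's floor, set down rather than dropped, and let go. Leave the blue moulds and the mixing cups around them where they stand.

Things in the scene. Friction and masses are not known exactly. Their poses are not given: they have to be found in the camera images.
- tin_a_c (a point): Sealed square metal tin, paper band, round black cap; one of three look-alikes. Body 60 x 60 mm, 88 mm high, cap 38 mm across, 12 mm high. Point: its centre, 50 mm above its underside; z up, x and y square to the sides. Full (a loose ingot inside) it weighs 0.45-0.65 kg, empty 0.12-0.20 kg. One or two of the three are full, drawn anew each time.
- tin_b_c (a point): Sealed square metal tin, paper band, round black cap; one of three look-alikes. Body 60 x 60 mm, 88 mm high, cap 38 mm across, 12 mm high. Point: its centre, 50 mm above its underside; z up, x and y square to the sides. Full (a loose ingot inside) it weighs 0.45-0.65 kg, empty 0.12-0.20 kg. One or two of the three are full, drawn anew each time.
- tin_c_c (a point): Sealed square metal tin, paper band, round black cap; one of three look-alikes. Body 60 x 60 mm, 88 mm high, cap 38 mm across, 12 mm high. Point: its centre, 50 mm above its underside; z up, x and y square to the sides. Full (a loose ingot inside) it weighs 0.45-0.65 kg, empty 0.12-0.20 kg. One or two of the three are full, drawn anew each time.
- tray_long: The tray for full tins: a rectangular plywood tray, fixed. Outside 270 mm along its x by 190 mm along its y, walls 28 mm high and 7 mm thick, floor top 7 mm above the table; origin at the centre of its underside, z up. It stands left or right. Room for two tins side by side along its x.
- tray_round: The tray for empty tins: a round steel tray, fixed, 270 mm across outside, rim 28 mm high and 4 mm thick, floor top 6 mm above the table; origin at the centre of its underside, z up. It stands opposite the other tray. Room for two tins side by side.
- mould_1: A low open round blue casting mould, 84 mm across, 26 mm high, standing loose on the table among the tins; origin at the centre of its underside. A bystander.
- mould_2: A low open round blue casting mould, 84 mm across, 26 mm high, standing loose on the table among the tins; origin at the centre of its underside. A bystander.
- cup_1: An open mixing cup, 76 mm across the rim, 90 mm high, standing loose on the table; origin at the centre of its underside. A bystander.
- cup_2: An open mixing cup, 76 mm across the rim, 90 mm high, standing loose on the table; origin at the centre of its underside. A bystander.

How it is judged:
By the outcome, as a careful person would: the job done as asked, in the order asked, and still so for the second after the job is handed in, with the robot touching nothing.
It also fails if it takes over 66 s, if anything falls off the work surface, if the arm or the gripper's body presses on something with over 40 N, if the wrist force passes 120 N, or if a joint passes its speed limit or range.

## Working session

There is one attempt and no reset: what is moved stays moved. The work goes in short steps, Python scripts to look and compute and a shell command to move; the robot and the scene stay as the last step left them, time stands still between calls to the robot, and variables do not carry over. Pictures are saved under pics/ and viewed, and the job is handed in when it is done.

```bash
mkdir -p pics; ls
cat > h.py <<'E'
import numpy as np, cv2
from scipy.spatial.transform import Rotation as R
from bench import bot
def world(c,xyz):
    M=R.from_rotvec(np.ravel(c['rvec'])).as_matrix()
    return M.T@(np.array(xyz)-np.ravel(c['tvec']))
def proj(c,P):
    M=R.from_rotvec(np.ravel(c['rvec'])).as_matrix()
    p=M@np.array(P)+np.ravel(c['tvec']); s=p[:2]/p[2]; s=s*(1+c['k1']*(s@s))
    f=240/np.tan(np.radians(c['vfov'])/2)
    return s*f+[c['cx'],c['cy']]
E
python3 - <<'E'
from h import *
o=bot.observe()
print({k:np.round(v,3) for k,v in o.items()},bot.tip_reach)
for n in ['top','side']:
    c=bot.camera(n); cv2.imwrite(f'pics/{n}0.png',c['pixels'])
    print(n,c['vfov'],c['rvec'],c['tvec'])
    for t in ['tin_a_c','tray_long','tray_round','mould_1','cup_1']:
        for d in bot.mark_of(n,t): print(t,round(d['p'],2),np.round(world(c,d['xyz']),3),np.round(proj(c,world(c,d['xyz']))))
E
```

```text
pics
{'t': np.float64(0.0), 'joints': array([ 1.215,  0.492,  1.559,  0.   ,  1.092, -0.106]), 'qd': array([ 0.001, -0.001, -0.   , -0.001,  0.001, -0.001]), 'effort': array([-2.0000e-03, -6.1844e+01, -2.6160e+01, -0.0000e+00,  4.0000e-03,
        0.0000e+00]), 'ee_pos': array([0.154, 0.605, 0.207]), 'ee_rot': array([-3.910e-01, -3.117e+00,  2.000e-03]), 'force': array([ 0.654, -0.2  ,  0.011]), 'moment': array([ 0.014, -0.035, -0.023]), 'grip_width': np.float64(0.085)} 0.011
top 51.64482344542549 [ 2.18911632 -2.21450619  0.0238534 ] [0.01432806 0.57252515 1.13311275]
tin_a_c 0.63 [0.665 0.029 0.049] [310. 192.]
tin_a_c 0.36 [ 0.458 -0.052  0.048] [347. 284.]
tray_long 0.62 [ 0.518 -0.332 -0.   ] [465. 255.]
tray_round 0.63 [ 0.47   0.333 -0.002] [182. 279.]
mould_1 0.9 [ 0.505 -0.124 -0.006] [377. 262.]
mould_1 0.57 [0.504 0.131 0.002] [267. 264.]
cup_1 0.92 [0.711 0.175 0.002] [248. 176.]
cup_1 0.81 [ 0.711 -0.176 -0.001] [398. 174.]
side 51.8401206272585 [ 2.25856426 -0.93195883  0.37306128] [-0.41323157  0.35358983  0.76875728]
tin_a_c 0.67 [0.675 0.031 0.049] [347. 221.]
tray_long 0.64 [ 0.507  0.134 -0.004] [259. 253.]
tray_long 0.25 [ 0.46  -0.054  0.048] [301. 301.]
tray_round 0.96 [0.472 0.336 0.002] [192. 212.]
mould_1 0.88 [ 0.51  -0.132 -0.001] [348. 325.]
mould_1 0.83 [ 0.51   0.13  -0.001] [261. 252.]
cup_1 0.88 [ 0.706 -0.173  0.001] [427. 280.]
cup_1 0.55 [0.718 0.176 0.004] [315. 195.]
```

View pics/top0.png

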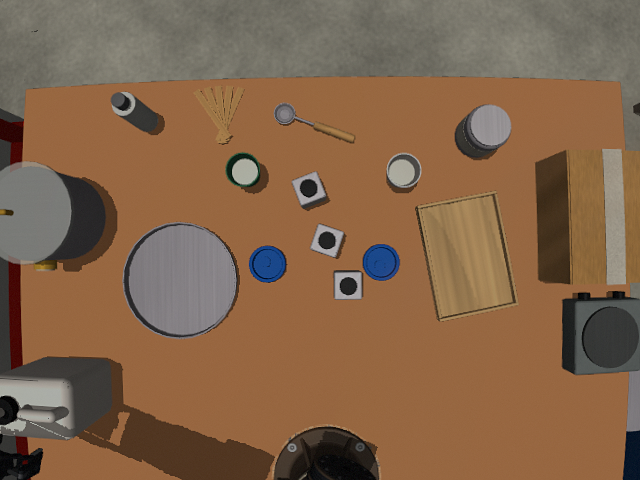

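View pics/side0.png

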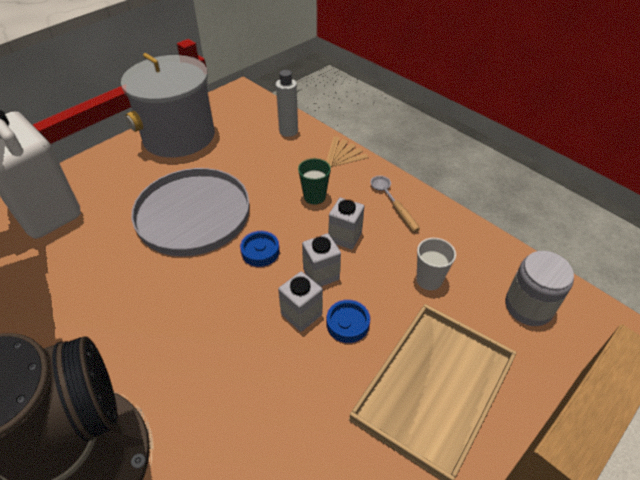

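Top view: tins capped at about (308,188), (327,241) and (348,286). The round tray is at (181,280), the rectangular one at (466,257), moulds at (268,264) and (381,262), cups at (243,170) and (404,170). Next I need yaws and refined positions.

```bash
cat >> h.py <<'E'
def back(c,uv,z):
    f=240/np.tan(np.radians(c['vfov'])/2)
    K=np.array([[f,0,c['cx']],[0,f,c['cy']],[0,0,1]])
    s=cv2.undistortPoints(np.array([[uv]],float),K,np.array([c['k1'],0,0,0,0.]))[0,0]
    M=R.from_rotvec(np.ravel(c['rvec'])).as_matrix(); t=np.ravel(c['tvec'])
    o=-M.T@t; d=M.T@np.array([s[0],s[1],1]); return o+d*(z-o[2])/d[2]
E
python3 - <<'E'
from h import *
c=bot.camera('top'); im=c['pixels']
print('tcp px',proj(c,bot.observe()['ee_pos']))
crop=im[150:320,220:420]; cv2.imwrite('pics/crop0.png',cv2.resize(crop,None,fx=3.5,fy=3.5,interpolation=cv2.INTER_CUBIC))
hsv=cv2.cvtColor(im,cv2.COLOR_BGR2HSV)
for (u,v) in [(308,188),(327,241),(348,286)]:
    m=((hsv[...,1]<60)&(hsv[...,2]>125)).astype(np.uint8)
    w=np.zeros_like(m); w[v-24:v+24,u-24:u+24]=m[v-24:v+24,u-24:u+24]
    k=((hsv[...,2]<70)).astype(np.uint8); kk=np.zeros_like(m); kk[v-12:v+12,u-12:u+12]=k[v-12:v+12,u-12:u+12]
    ys,xs=np.nonzero(kk); cap=(xs.mean(),ys.mean())
    cs,_=cv2.findContours(w,cv2.RETR_EXTERNAL,cv2.CHAIN_APPROX_NONE); q=max(cs,key=cv2.contourArea)
    b=cv2.boxPoints(cv2.minAreaRect(q)); B=np.array([back(c,p,.088) for p in b])
    e=np.diff(np.vstack([B,B[:1]]),axis=0)
    print(cap,'cap',back(c,cap,.1).round(4),'box',B.mean(0).round(4),np.linalg.norm(e,axis=1).round(3),np.degrees(np.arctan2(e[:,1],e[:,0])).round(1))
# tray
for q in [(416,208),(495,193),(517,303),(440,320)]: print(back(c,q,.028).round(3))
for t in ['tin_a_c','tray_long','tray_round']:
  for d in bot.spot_in('top',t): print(t,round(d['p'],2),world(c,d['xyz']).round(3))
E
```

```text
tcp px [ 29.76907362 438.06945698]
(np.float64(308.3125), np.float64(187.94583333333333)) cap [0.6674 0.0309 0.1   ] box [0.6692 0.0318 0.088 ] [0.057 0.058 0.056 0.057] [ -69.4 -159.5  110.6   20.6]
(np.float64(326.5782608695652), np.float64(240.14347826086956)) cap [ 0.5559 -0.0066  0.1   ] box [ 0.5564 -0.0064  0.088 ] [0.057 0.057 0.057 0.057] [ -19.8 -109.9  160.1   70.2]
(np.float64(347.9409282700422), np.float64(285.8185654008439)) cap [ 0.4588 -0.0507  0.1   ] box [ 0.4596 -0.0514  0.088 ] [0.056 0.056 0.056 0.056] [-90.7 179.3  89.3  -0.7]
[ 0.628 -0.211  0.028]
[ 0.661 -0.396  0.028]
[ 0.407 -0.444  0.028]
[ 0.372 -0.263  0.028]
tin_a_c 0.66 [0.663 0.029 0.089]
tray_long 0.79 [ 0.518 -0.332  0.007]
tray_round 0.7 [0.471 0.335 0.003]
```

View pics/crop0.png

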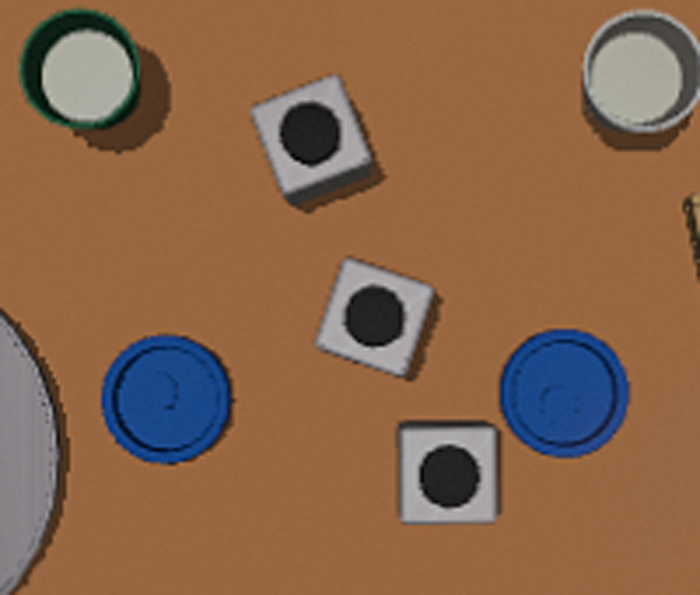

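Run:
```python
from h import *
c=bot.camera('top'); s=bot.camera('side')
o=bot.observe(); p=o['ee_pos']
print(proj(s,p),proj(s,[.154,.606,.4]),proj(s,[.154,.606,0]), proj(c,[.154,.606,.4]))
a=cv2.resize(c['pixels'][330:480,0:150],None,fx=3,fy=3); b=cv2.resize(s['pixels'][80:280,0:150],None,fx=2.25,fy=2.25)
cv2.imwrite('pics/k.png',np.hstack([a,b]) if a.shape[0]==b.shape[0] else a)
```

```text
[-26.2107761 152.2619929] [-75.18877972  68.55154253] [ 16.49443661 222.51956622] [-28.14101469 474.88305908]
```

View pics/k.png

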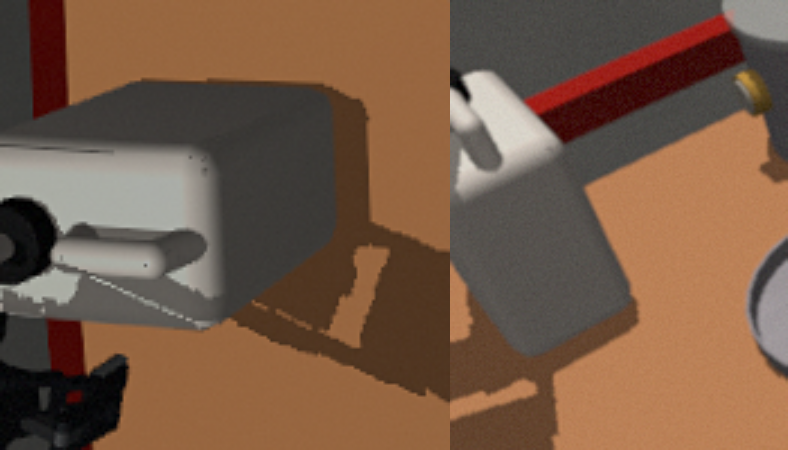

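```bash
cat >> h.py <<'E'
def rel(pos,yaw,fr=None):
    """tool-frame shift and z turn to reach world pos, jaw-axis yaw deg (mod 180, nearest)"""
    o=bot.observe(); R0=R.from_rotvec(o['ee_rot']); p=np.array(o['ee_pos'])
    d=R0.inv().apply(np.array(pos)-p); y=R0.apply([0,1,0]); y0=np.degrees(np.arctan2(y[1],y[0]))
    if yaw is None: t=0
    else:
        t=(yaw-y0+90)%180-90
    # target: exactly down
    a=np.radians(y0+t); Y=np.array([np.cos(a),np.sin(a),0]); Z=np.array([0,0,-1.]); X=np.cross(Y,Z)
    rv=(R0.inv()*R.from_matrix(np.c_[X,Y,Z])).as_rotvec()
    print('rel',d.round(4),rv.round(3),'y0',y0.round(1),'turn',round(t,1),'j6',o['joints'][5].round(2))
E
python3 - <<'E'
from h import *
c=bot.camera('top')
for q in [(110,365),(112,405),(70,440)]: print(back(c,q,0).round(3))
for q in [(73,379),(70,438),(0,435)]:
  for z in (.2,.25,.3): print(q,back(c,q,z).round(3))
s=bot.camera('side')
print('side base',back(s,(26,237),0),back(s,(61,217),0)) 
for q in [(15,145),(37,128)]:
  for z in (.2,.25,.3): print(q,back(s,q,z).round(3))
rel([.154,.606,.35],None); rel([.12,.45,.35],None);rel([.36,.36,.3],45);rel([.459,-.051,.3],90)
E
```

```text
[0.264 0.514 0.   ]
[0.166 0.513 0.   ]
[0.073 0.628 0.   ]
(73, 379) [0.281 0.505 0.2  ]
(73, 379) [0.295 0.478 0.25 ]
(73, 379) [0.308 0.451 0.3  ]
(70, 438) [0.158 0.518 0.2  ]
(70, 438) [0.178 0.491 0.25 ]
(70, 438) [0.198 0.464 0.3  ]
(0, 435) [0.152 0.682 0.2  ]
(0, 435) [0.172 0.646 0.25 ]
(0, 435) [0.193 0.61  0.3  ]
side base [0.15197302 0.54279155 0.        ] [0.24048722 0.54583641 0.        ]
(15, 145) [0.23  0.577 0.2  ]
(15, 145) [0.22  0.492 0.25 ]
(15, 145) [0.21  0.407 0.3  ]
(37, 128) [0.289 0.603 0.2  ]
(37, 128) [0.274 0.516 0.25 ]
(37, 128) [0.259 0.429 0.3  ]
rel [ 0.0006  0.0003 -0.142 ] [ 0.  0. -0.] y0 75.7 turn 0 j6 -0.11
rel [-0.005  -0.1593 -0.1421] [ 0.  0. -0.] y0 75.7 turn 0 j6 -0.11
rel [-0.2598 -0.1872 -0.0921] [ 0.    -0.     0.536] y0 75.7 turn -30.7 j6 -0.11
rel [-0.4574 -0.5609 -0.0921] [ 0.    0.   -0.25] y0 75.7 turn 14.3 j6 -0.11
```

```bash
python3 -m jog '[0,0,-0.07,0,0,0,0.085, 0,0,-0.142,0,0,0,0.085, 0,0,-0.142,0,0,0,0.085, -0.26,-0.187,-0.142,0,0,0,0.085, -0.26,-0.187,-0.142,0,0,0,0.085, -0.26,-0.187,-0.142,0,0,0,0.085, -0.26,-0.187,-0.142,0,0,0,0.085, -0.26,-0.187,-0.142,0,0,0,0.085, -0.26,-0.187,-0.142,0,0,0,0.085, -0.457,-0.561,-0.09,0,0,-0.25,0.085, -0.457,-0.561,-0.09,0,0,-0.25,0.085, -0.457,-0.561,-0.09,0,0,-0.25,0.085, -0.457,-0.561,-0.09,0,0,-0.25,0.085, -0.457,-0.561,-0.09,0,0,-0.25,0.085, -0.457,-0.561,-0.09,0,0,-0.25,0.085, -0.457,-0.561,-0.09,0,0,-0.25,0.085, -0.457,-0.561,-0.09,0,0,-0.25,0.085, -0.457,-0.561,0,0,0,-0.25,0.085, -0.457,-0.561,0.05,0,0,-0.25,0.085, -0.457,-0.561,0.05,0,0,-0.25,0.085]' 40
python3 - <<'E'
from h import *
rel([.459,-.051,.055],89.3); print(bot.observe()['force'])
E
```

```text
t: 3.5
ee_pos: [0.4571, -0.0492, 0.155]
ee_rot: [0.002, -3.137, -0.002]
force: [0.6, -0.3, 1.1]
grip_width: 0.085
rel [-0.0024 -0.002   0.1   ] [ 0.002 -0.005  0.014] y0 90.1 turn -0.8 j6 -1.82
[ 0.60829679 -0.33355579  1.1203201 ]
```

```bash
python3 -m jog '[-0.002,-0.002,0.05,0,0,0.014,0.085, -0.002,-0.002,0.1,0,0,0.014,0.085, -0.002,-0.002,0.1,0,0,0.014,0.085, -0.002,-0.002,0.1,0,0,0.014,0.05, -0.002,-0.002,0.1,0,0,0.014,0.05, -0.002,-0.002,0.1,0,0,0.014,0.05, -0.002,-0.002,0.1,0,0,0.014,0.05, -0.002,-0.002,0.08,0,0,0.014,0.05, -0.002,-0.002,0.05,0,0,0.014,0.05, -0.002,-0.002,0.0,0,0,0.014,0.05, -0.002,-0.002,0.0,0,0,0.014,0.05, -0.002,-0.002,0.0,0,0,0.014,0.05]' 60
python3 - <<'E'
from h import *
print(bot.observe()['force'],bot.observe()['moment'],bot.observe()['ee_pos'])
c=bot.camera('side'); cv2.imwrite('pics/s1.png',c['pixels'])
print(bot.observe()['force'])
rel([.458,-.340,.16],101.1);rel([.500,.335,.16],90);rel([.525,.335,.16],90)
rel([.576,-.317,.16],101.1)
E
```

```text
t: 5.0
ee_pos: [0.4606, -0.0528, 0.1588]
ee_rot: [0.022, 3.139, -0.001]
force: [0.3, -0.5, -0.4]
grip_width: 0.0501
[ 0.34933341 -0.52602792 -0.44994246] [-0.02230786  0.04515524  0.00550398] [ 0.46057911 -0.05282478  0.15880536]
[-0.62181276  0.03737641  0.16043585]
rel [-0.0016 -0.2872 -0.0019] [-0.     0.    -0.207] y0 89.2 turn 11.9 j6 -1.81
rel [-0.0343  0.3883 -0.0019] [-0.     0.    -0.014] y0 89.2 turn 0.8 j6 -1.81
rel [-0.0593  0.3887 -0.0019] [-0.     0.    -0.014] y0 89.2 turn 0.8 j6 -1.81
rel [-0.1193 -0.2626 -0.0019] [-0.     0.    -0.207] y0 89.2 turn 11.9 j6 -1.81
```

View pics/s1.png

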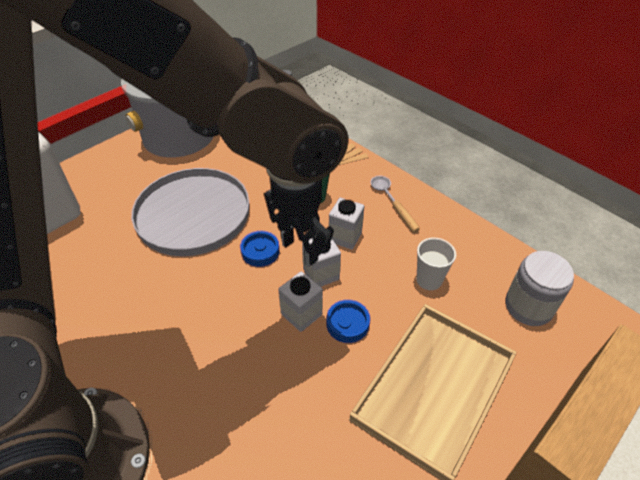

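The gripper closed on nothing; the tin is still standing at (300,295). I lifted before the fingers had shut, so I'll reopen, check the tin's pose and retry more slowly.

```bash
python3 -m jog '[0,0,0,0,0,0,0.085, 0,0,0,0,0,0,0.085]' 60
python3 - <<'E'
from h import *
c=bot.camera('side')
for d in bot.mark_of('side','tin_c_c'): print(round(d['p'],2),world(c,d['xyz']).round(3),proj(c,world(c,d['xyz'])).round())
c=bot.camera('top');cv2.imwrite('pics/t1.png',c['pixels'][150:350,200:440])
rel([.459,-.051,.055],89.3)
E
python3 -m jog '[0,0,0,0,0,0,0.085]'
```

```text
t: 5.3
ee_pos: [0.4604, -0.0529, 0.1573]
ee_rot: [-0.022, -3.14, -0.001]
force: [-0.7, -0.2, 0.2]
grip_width: 0.0833
0.69 [ 0.558 -0.008  0.054] [321. 258.]
rel [0.0015 0.0019 0.1025] [ 0.    -0.001 -0.002] y0 89.2 turn 0.1 j6 -1.81
t: 5.58
ee_pos: [0.4606, -0.0529, 0.1577]
ee_rot: [-0.022, -3.141, -0.0]
force: [-0.6, -0.5, -1.1]
grip_width: 0.085
```

View pics/t1.png

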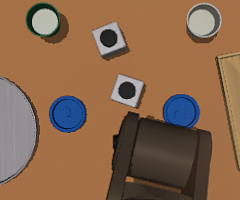

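```bash
python3 -m jog '[0.001,0.001,0.05,0,0,0,0.085, 0.001,0.001,0.102,0,0,0,0.085, 0.001,0.001,0.102,0,0,0,0.085, 0.001,0.001,0.102,0,0,0,0.05, 0.001,0.001,0.102,0,0,0,0.05, 0.001,0.001,0.102,0,0,0,0.05, 0.001,0.001,0.102,0,0,0,0.05]' 60
```

```text
t: 6.45
ee_pos: [0.4607, -0.0519, 0.0584]
ee_rot: [0.021, 3.137, -0.001]
force: [-1.6, 3.8, 10.0]
grip_width: 0.0564
```

```bash
python3 -m jog '[0,0,0,0,0,0,0.05,0,0,0,0,0,0,0.05]' 60
python3 - <<'E'
from h import *
c=bot.camera('side');cv2.imwrite('pics/s2.png',cv2.resize(c['pixels'][180:380,200:440],None,fx=3,fy=3))
E
```

```text
t: 6.7
ee_pos: [0.4607, -0.0519, 0.0584]
ee_rot: [0.021, 3.137, -0.001]
force: [-1.6, 3.1, 9.5]
grip_width: 0.0565
```

View pics/s2.png

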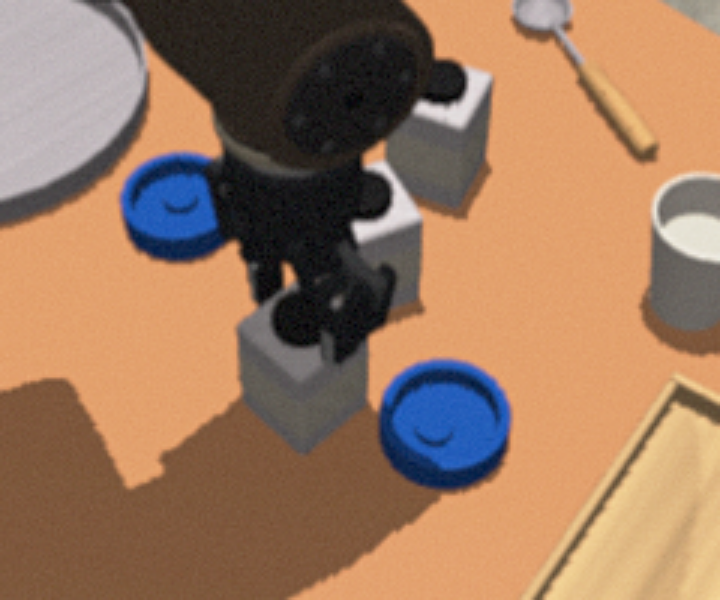

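Run:
```python
from h import *
c=bot.camera('side'); im=c['pixels'].copy()
big=cv2.resize(im[180:380,200:440],None,fx=3,fy=3)
def dot(P,col):
    u=(proj(c,P)-[200,180])*3; cv2.circle(big,tuple(int(x) for x in u),3,col,-1)
for sx in(-.03,.03):
  for sy in (-.03,.03):
    for z in (0,.088): dot([.459+sx,-.051+sy,z],(0,255,0))
dot([.459,-.051,.1],(0,255,255))
for sy in (-.029,.029):
  dot([.4607,-.052+sy,.058],(0,0,255)); dot([.4607,-.052+sy,.047],(255,0,255))
cv2.imwrite('pics/s3.png',big); o=bot.observe(); print(o['moment'],R.from_rotvec(o['ee_rot']).as_matrix().round(3))
```

```text
[ 0.51833197  0.22763276 -0.01178456] [[-1.     0.014  0.004]
 [ 0.014  1.    -0.001]
 [-0.004 -0.001 -1.   ]]
```

View pics/s3.png

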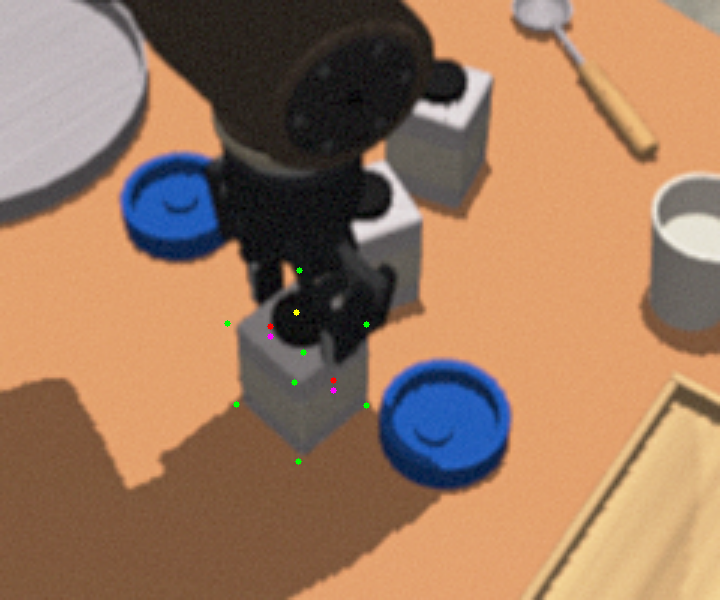

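Run:
```python
from h import *
c=bot.camera('side'); im=c['pixels'].copy()
M=R.from_rotvec(np.ravel(c['rvec'])).as_matrix(); print('cam',-M.T@np.ravel(c['tvec']))
cr=im[250:340,260:360]; cr=np.clip(cr.astype(float)*1.8,0,255).astype(np.uint8)
cv2.imwrite('pics/s4.png',cv2.resize(cr,None,fx=6.5,fy=6.5,interpolation=cv2.INTER_CUBIC))
for z in (.03,.05,.06,.088,.1): print(z,back(c,(311.7,300),z).round(3))
print(bot.observe()['joints'].round(3))
```

```text
cam [ 0.10667358 -0.46343061  0.81278944]
0.03 [ 0.485 -0.056  0.03 ]
0.05 [ 0.476 -0.067  0.05 ]
0.06 [ 0.471 -0.072  0.06 ]
0.088 [ 0.457 -0.086  0.088]
0.1 [ 0.451 -0.093  0.1  ]
[-2.550e-01  5.020e-01  2.097e+00  1.000e-03  5.390e-01 -1.813e+00]
```

View pics/s4.png

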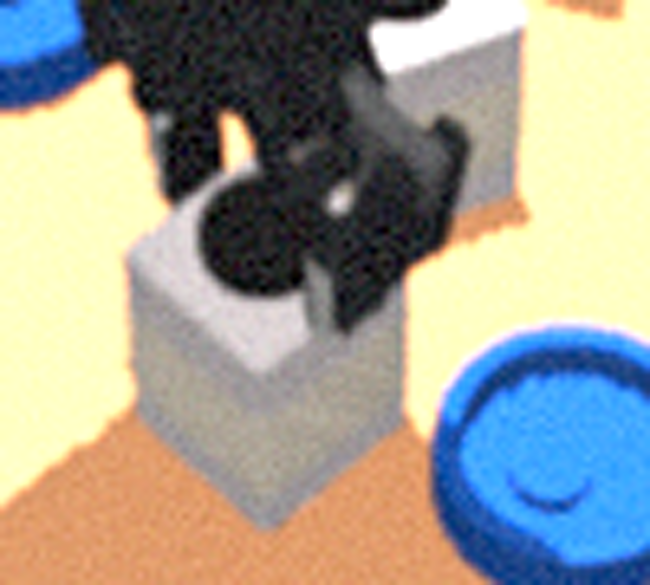

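Run:
```python
from h import *
c=bot.camera('side'); im=cv2.imread('pics/s1.png')
for z in (.147,.158,.175): print(z,[proj(c,[.4606,-.0528+s,z]).round(1) for s in (-.025,.025)])
big=cv2.resize(im[180:340,220:420],None,fx=4,fy=4,interpolation=cv2.INTER_CUBIC)
for z in (.147,.158): 
  for s in (-.025,.025):
    u=(proj(c,[.4606,-.0528+s,z])-[220,180])*4; cv2.circle(big,tuple(int(x) for x in u),4,(0,0,255),-1)
cv2.imwrite('pics/s5.png',big)
```

```text
0.147 [array([309.2, 275.9]), array([289.6, 259.9])]
0.158 [array([309.1, 271.9]), array([289.3, 255.9])]
0.175 [array([309. , 265.5]), array([288.8, 249.4])]
```

View pics/s5.png

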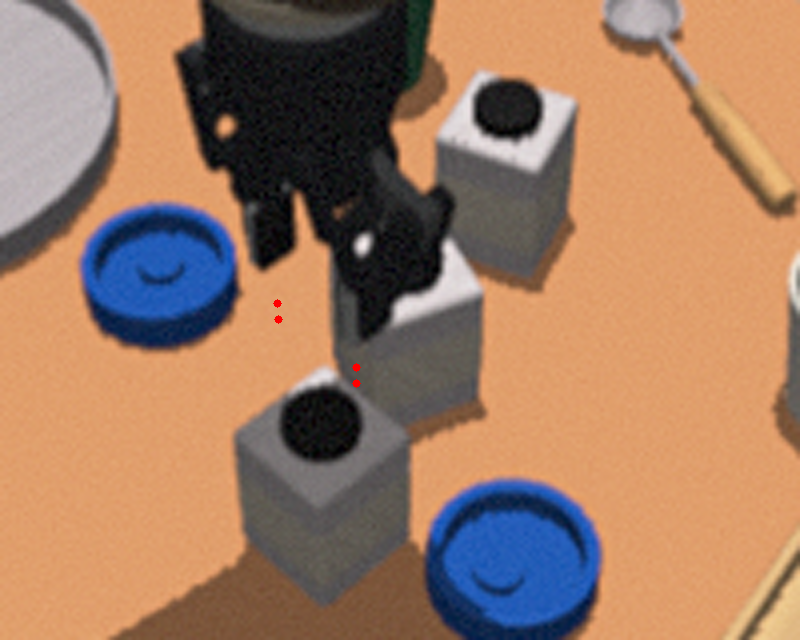

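The picture shows the fingertips resting on the rim of the tin's lid (z about 0.088), while the state gives TCP z = 0.058. The two views agree with each other on the tins, so the reported tool height looks about 30 mm too low. I'll back up, open, and test this by descending further while watching the force.

```bash
python3 -m jog '[0,0,-0.04,0,0,0,0.085, 0,0,-0.04,0,0,0,0.085, 0,0,-0.04,0,0,0,0.085,0,0,-0.04,0,0,0,0.085]' 60
python3 - <<'E'
from h import *
o=bot.observe(); print(o['force'],o['joints'].round(4))
c=bot.camera('side'); p=o['ee_pos']
big=cv2.resize(c['pixels'][180:340,220:420],None,fx=4,fy=4,interpolation=cv2.INTER_CUBIC)
for z in (0,.03): 
  for s in (-.0425,.0425):
    u=(proj(c,p+[0,s,z-.011])-[220,180])*4; cv2.circle(big,tuple(int(x) for x in u),4,(0,0,255),-1)
cv2.imwrite('pics/s6.png',big)
E
```

```text
t: 7.4
ee_pos: [0.4595, -0.0519, 0.0958]
ee_rot: [-0.022, -3.141, -0.0]
force: [-0.2, -0.4, 0.9]
grip_width: 0.0848
[-0.23026011 -0.36221071  0.94922477] [-2.5550e-01  4.3290e-01  2.0668e+00  2.0000e-04  6.4210e-01 -1.8126e+00]
```

View pics/s6.png

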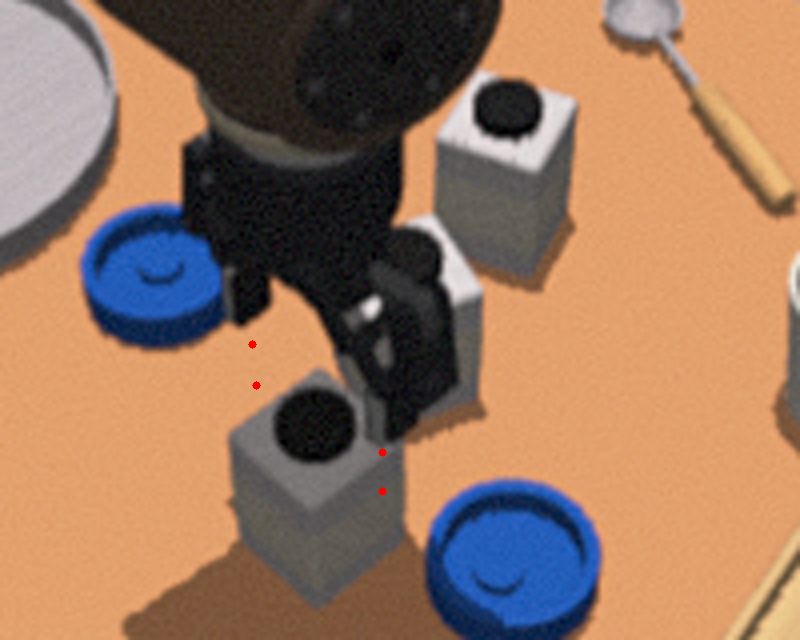

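```bash
python3 -m jog '[0,0,0.035,0,0,0,0.085, 0,0,0.05,0,0,0,0.085, 0,0,0.05,0,0,0,0.085]'; python3 -m jog '[0,0,0.018,0,0,0,0.085, 0,0,0.018,0,0,0,0.085, 0,0,0.018,0,0,0,0.05, 0,0,0.018,0,0,0,0.05, 0,0,0.018,0,0,0,0.05, 0,0,0.018,0,0,0,0.05]' 60;  python3 - <<'E'
from h import *
o=bot.observe(); print(o['force'],o['joints'].round(4))
c=bot.camera('side'); p=o['ee_pos']
big=cv2.resize(c['pixels'][180:340,220:420],None,fx=4,fy=4,interpolation=cv2.INTER_CUBIC)
cv2.imwrite('pics/s7.png',big)
E
```

```text
t: 7.82
ee_pos: [0.459, -0.0518, 0.0447]
ee_rot: [-0.022, -3.139, -0.001]
force: [0.1, 0.3, 0.2]
grip_width: 0.0855
t: 8.57
ee_pos: [0.46, -0.0518, 0.0288]
ee_rot: [0.022, 3.14, -0.0]
force: [-0.4, 1.9, 6.1]
grip_width: 0.0592
[-0.42749182  1.89316193  6.14671659] [-2.5510e-01  5.5970e-01  2.1157e+00  5.0000e-04  4.6490e-01 -1.8126e+00]
```

View pics/s7.png

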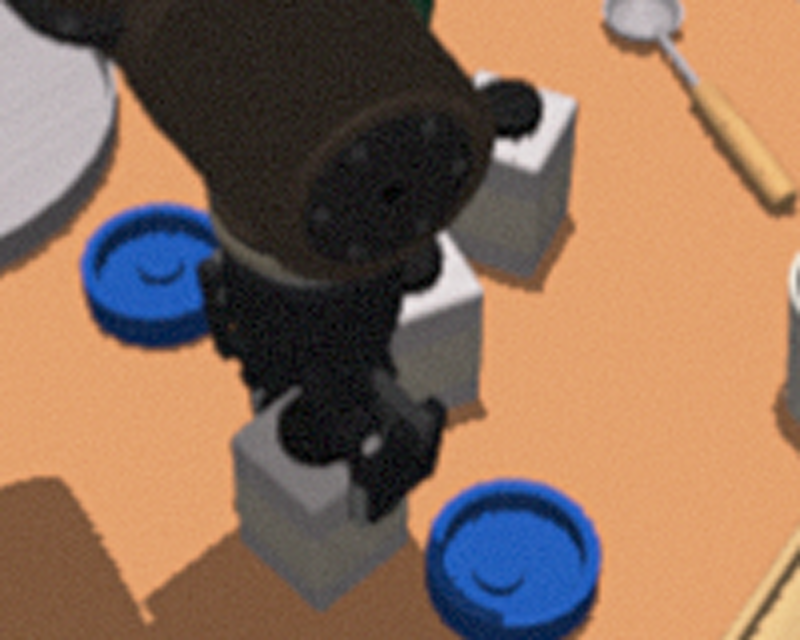

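Gripped (0.059 wide), with the pads on the upper part of the tin. Lifting to feel the weight.

```bash
python3 -m jog '[0,0,-0.02,0,0,0,0.05, 0,0,-0.06,0,0,0,0.05, 0,0,-0.1,0,0,0,0.05, 0,0,-0.1,0,0,0,0.05, 0,0,-0.1,0,0,0,0.05, 0,0,-0.1,0,0,0,0.05]' 60;  python3 - <<'E'
from h import *
o=bot.observe(); print(o['force'],o['moment'])
c=bot.camera('side'); print(bot.observe()['force'])
cv2.imwrite('pics/s8.png',c['pixels'])
for n in range(3): print(bot.observe()['force'][2])
rel([.458,-.340,.13],101.1);rel([.525,.335,.13],90)
E
```

```text
t: 9.38
ee_pos: [0.4589, -0.0518, 0.1267]
ee_rot: [-0.022, -3.139, -0.001]
force: [0.6, -0.3, -5.7]
grip_width: 0.0592
[ 0.6343132  -0.31866556 -5.73604066] [-0.03984511 -0.05061848  0.00676139]
[ 0.33960142 -0.28940117 -5.22286585]
-5.222865845961271
-5.222865845961271
-5.222865845961271
rel [-0.0029 -0.2882 -0.0034] [ 0.001 -0.002 -0.208] y0 89.2 turn 11.9 j6 -1.81
rel [-0.0605  0.3877 -0.0031] [ 0.001 -0.002 -0.014] y0 89.2 turn 0.8 j6 -1.81
```

View pics/s8.png

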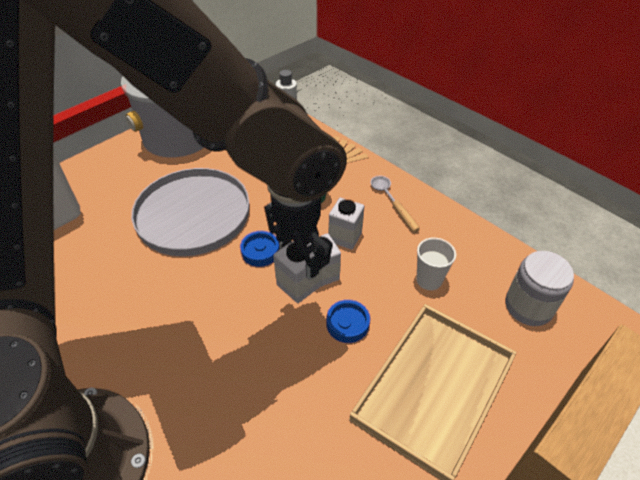

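About 5.5 N, so 0.55 kg: this tin is full. It goes to the near slot of the rectangular tray.

```bash
python3 -m jog '[0,-0.06,0,0,0,-0.1,0.05, 0,-0.12,0,0,0,-0.208,0.05, -0.002,-0.18,0,0,0,-0.208,0.05, -0.003,-0.24,0,0,0,-0.208,0.05, -0.003,-0.288,0,0,0,-0.208,0.05, -0.003,-0.288,0,0,0,-0.208,0.05, -0.003,-0.288,0.05,0,0,-0.208,0.05, -0.003,-0.288,0.075,0,0,-0.208,0.05, -0.003,-0.288,0.075,0,0,-0.208,0.05]' 60;  python3 - <<'E'
from h import *
o=bot.observe(); print(o['force'])
c=bot.camera('top'); cv2.imwrite('pics/t2.png',c['pixels'][150:400,300:560])
c=bot.camera('side'); cv2.imwrite('pics/s9.png',cv2.resize(c['pixels'][250:470,300:560],None,fx=3,fy=2.7))
rel([.458,-.340,.036],101.1)
E
```

```text
t: 10.55
ee_pos: [0.4577, -0.3384, 0.0506]
ee_rot: [0.305, -3.123, -0.006]
force: [0.3, -0.5, -5.5]
grip_width: 0.059
[ 0.32619185 -0.52690864 -5.47199864]
rel [ 0.001  -0.0002  0.0171] [ 0.    -0.     0.001] y0 101.2 turn -0.1 j6 -2.52
```

View pics/s9.png

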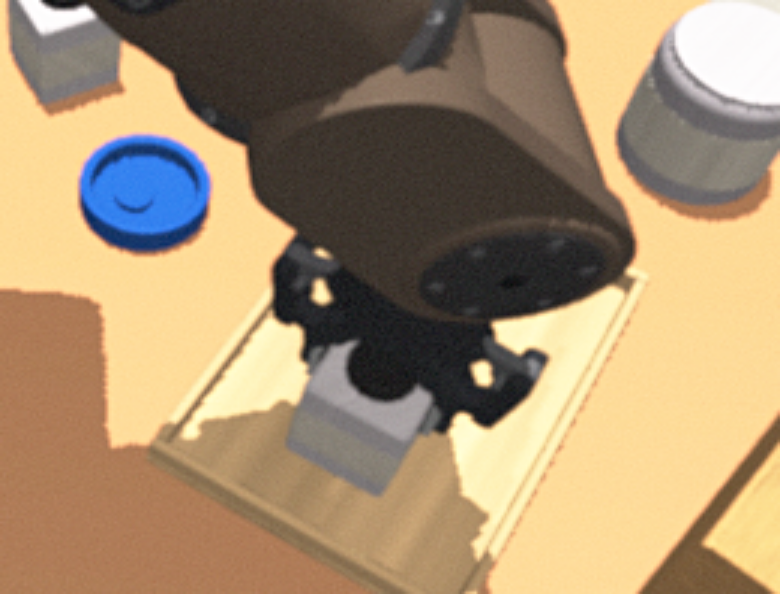

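```bash
python3 -m jog '[0.001,0,0.007,0,0,0,0.05, 0.001,0,0.012,0,0,0,0.05, 0.001,0,0.014,0,0,0,0.05,0.001,0,0.014,0,0,0,0.05]' 60
```

```text
t: 11.15
ee_pos: [0.4577, -0.3401, 0.0389]
ee_rot: [-0.305, 3.127, 0.0]
force: [-0.2, 0.7, -5.0]
grip_width: 0.059
```

```bash
python3 -m jog '[0,0,0.002,0,0,0,0.05, 0,0,0.003,0,0,0,0.05,0,0,0.003,0,0,0,0.05]' 60
```

```text
t: 11.52
ee_pos: [0.4577, -0.3401, 0.036]
ee_rot: [-0.305, 3.127, -0.0]
force: [-0.9, -0.5, -2.8]
grip_width: 0.0592
```

```bash
python3 -m jog '[0,0,0.001,0,0,0,0.05, 0,0,0.001,0,0,0,0.085,0,0,0.001,0,0,0,0.085,0,0,0.001,0,0,0,0.085,0,0,-0.03,0,0,0,0.085,0,0,-0.09,0,0,0,0.085,0,0,-0.11,0,0,0,0.085]' 60
python3 - <<'E'
from h import *
o=bot.observe(); print(o['force'])
c=bot.camera('side'); cv2.imwrite('pics/s10.png',cv2.resize(c['pixels'][200:470,260:560],None,fx=2.5,fy=2.2))
for d in bot.mark_of('side','tin_c_c'): print(round(d['p'],2),world(c,d['xyz']).round(3))
rel([.556,-.0065,.15],70.2)
E
```

```text
t: 12.4
ee_pos: [0.4585, -0.3408, 0.149]
ee_rot: [-0.304, 3.124, -0.005]
force: [-0.8, -1.0, 0.7]
grip_width: 0.0852
[-0.77379645 -1.00215232  0.72079777]
0.61 [ 0.558 -0.008  0.051]
rel [-0.1603  0.3092 -0.0025] [-0.003  0.004  0.54 ] y0 101.1 turn -30.9 j6 -2.52
```

View pics/s10.png

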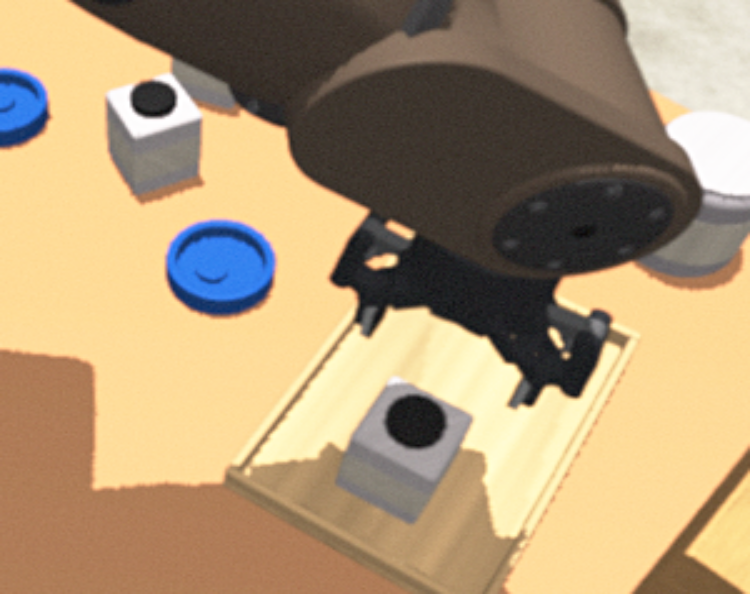

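The first tin stands upright in the tray. On to the middle tin.

```bash
python3 -m jog '[-0.027,0.052,0,0,0,0.18,0.085, -0.055,0.104,0,0,0,0.36,0.085, -0.083,0.156,0,0,0,0.54,0.085, -0.11,0.21,0,0,0,0.54,0.085, -0.135,0.26,0,0,0,0.54,0.085, -0.161,0.309,0,0,0,0.54,0.085, -0.161,0.309,0,0,0,0.54,0.085, -0.161,0.309,0.05,0,0,0.54,0.085,-0.161,0.309,0.05,0,0,0.54,0.085]' 60
python3 - <<'E'
from h import *
rel([.557,-.007,.028],70.2)
E
```

```text
t: 13.62
ee_pos: [0.5539, -0.0063, 0.0928]
ee_rot: [-0.54, -3.088, 0.0]
force: [0.4, 0.1, 1.1]
grip_width: 0.0849
rel [-0.0036  0.0005  0.0648] [-0.001 -0.007 -0.001] y0 70.2 turn 0.0 j6 -1.35
```

```bash
python3 -m jog '[-0.002,0,0.03,0,0,0,0.085, -0.002,0,0.065,0,0,0,0.085,-0.002,0,0.067,0,0,0,0.085, -0.002,0,0.067,0,0,0,0.05, -0.002,0,0.067,0,0,0,0.05, -0.002,0,0.067,0,0,0,0.05, -0.002,0,0.067,0,0,0,0.05]' 60
python3 - <<'E'
from h import *
c=bot.camera('side'); cv2.imwrite('pics/s11.png',cv2.resize(c['pixels'][150:350,220:440],None,fx=3,fy=3))
E
```

```text
t: 14.5
ee_pos: [0.5588, -0.0067, 0.0308]
ee_rot: [0.54, 3.092, 0.0]
force: [-0.7, -0.7, 8.7]
grip_width: 0.059
```

View pics/s11.png

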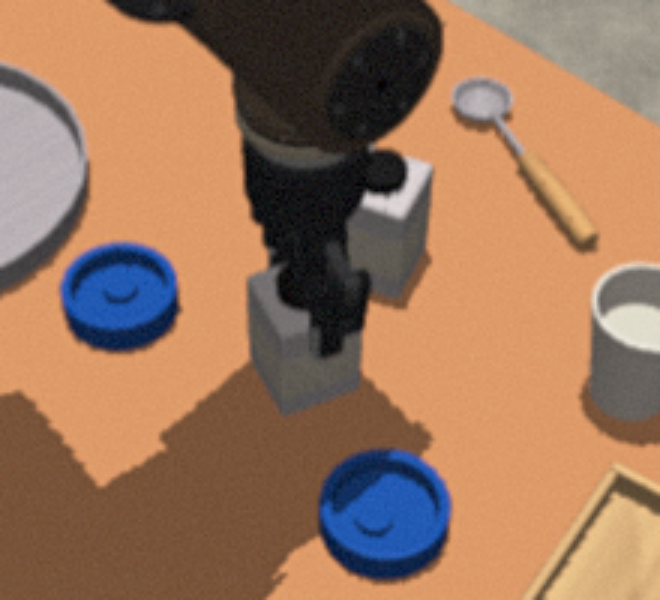

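The middle tin is held, pads around its upper body. Lifting it clear of the far tin to weigh it.

```bash
python3 -m jog '[0,0,-0.02,0,0,0,0.05, 0,0,-0.06,0,0,0,0.05, 0,0,-0.1,0,0,0,0.05, 0,0,-0.1,0,0,0,0.05, 0,0,-0.1,0,0,0,0.05, 0,0,-0.1,0,0,0,0.05]' 60;  python3 - <<'E'
from h import *
o=bot.observe(); print(o['force'],o['moment'])
rel([.576,-.317,.13],101.1);rel([.525,.335,.13],90);rel([.525,.335,.13],70.2)
E
```

```text
t: 15.3
ee_pos: [0.5572, -0.0065, 0.1276]
ee_rot: [-0.54, -3.092, 0.0]
force: [-0.1, 0.3, -4.9]
grip_width: 0.0587
[-0.128356    0.26363147 -4.92859241] [-0.01164364  0.04422727  0.00344811]
rel [-0.1229 -0.2858 -0.0025] [ 0.    -0.002 -0.54 ] y0 70.2 turn 30.9 j6 -1.36
rel [ 0.146   0.3104 -0.0022] [-0.    -0.002 -0.346] y0 70.2 turn 19.8 j6 -1.36
rel [ 0.146   0.3104 -0.0022] [-0.    -0.002 -0.   ] y0 70.2 turn 0.0 j6 -1.36
```

About 4.9 N, so 0.5 kg: also full. It goes to the far slot of the rectangular tray.

```bash
python3 -m jog '[-0.024,-0.055,0,0,0,-0.18,0.05, -0.048,-0.11,0,0,0,-0.36,0.05, -0.072,-0.165,0,0,0,-0.54,0.05, -0.096,-0.22,0,0,0,-0.54,0.05, -0.12,-0.275,0,0,0,-0.54,0.05, -0.123,-0.286,0,0,0,-0.54,0.05, -0.123,-0.286,0.04,0,0,-0.54,0.05, -0.123,-0.286,0.075,0,0,-0.54,0.05,-0.123,-0.286,0.075,0,0,-0.54,0.05]' 60;  python3 - <<'E'
from h import *
o=bot.observe(); print(o['force'])
c=bot.camera('side'); cv2.imwrite('pics/s12.png',cv2.resize(c['pixels'][250:470,300:560],None,fx=3,fy=2.7))
rel([.576,-.317,.038],101.1)
E
```

```text
t: 16.42
ee_pos: [0.5751, -0.3158, 0.0505]
ee_rot: [0.304, -3.122, -0.007]
force: [0.9, 0.3, -4.1]
grip_width: 0.0589
[ 0.86927919  0.27063809 -4.09770877]
rel [ 0.0003 -0.0004  0.0147] [ 0.002 -0.002  0.001] y0 101.1 turn -0.0 j6 -2.37
```

View pics/s12.png

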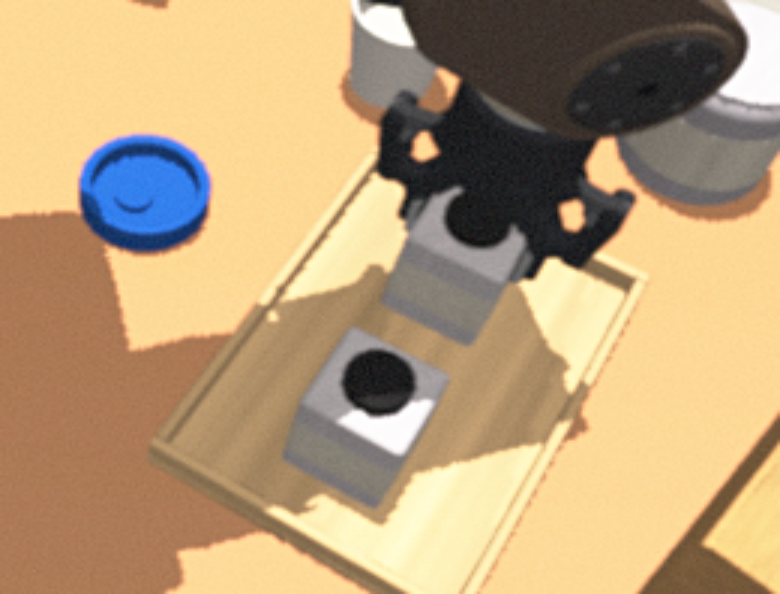

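```bash
python3 -m jog '[0,0,0.006,0,0,0,0.05, 0,0,0.01,0,0,0,0.05, 0,0,0.012,0,0,0,0.05,0,0,0.012,0,0,0,0.05]' 60; python3 -m jog '[0,0,0.002,0,0,0,0.05,0,0,0.002,0,0,0,0.05]' 60
```

```text
t: 16.98
ee_pos: [0.5768, -0.3173, 0.0421]
ee_rot: [-0.305, 3.127, -0.0]
force: [-0.5, -0.1, -4.6]
grip_width: 0.0588
t: 17.23
ee_pos: [0.5766, -0.3173, 0.0398]
ee_rot: [0.305, -3.127, -0.0]
force: [-0.8, -0.1, -4.4]
grip_width: 0.0591
```

```bash
python3 -m jog '[0,0,0.001,0,0,0,0.05,0,0,0.002,0,0,0,0.05,0,0,0.002,0,0,0,0.05]' 60;python3 -m jog '[0,0,0.001,0,0,0,0.05,0,0,0.001,0,0,0,0.05]' 60
```

```text
t: 17.6
ee_pos: [0.5767, -0.3173, 0.0379]
ee_rot: [-0.305, 3.127, 0.0]
force: [-0.5, 0.3, -4.6]
grip_width: 0.0592
t: 17.85
ee_pos: [0.5767, -0.3173, 0.0379]
ee_rot: [-0.305, 3.126, -0.0]
force: [-3.8, 2.9, 5.8]
grip_width: 0.0589
```

```bash
python3 -m jog '[0,0,0,0,0,0,0.085,0,0,0,0,0,0,0.085,0,0,0,0,0,0,0.085,0,0,-0.03,0,0,0,0.085,0,0,-0.09,0,0,0,0.085,0,0,-0.11,0,0,0,0.085]' 60
python3 - <<'E'
from h import *
o=bot.observe(); print(o['force'])
c=bot.camera('side'); cv2.imwrite('pics/s13.png',cv2.resize(c['pixels'][150:470,260:580],None,fx=2.2,fy=1.8))
for d in bot.mark_of('side','tin_c_c'): print(round(d['p'],2),world(c,d['xyz']).round(3))
rel([.669,.031,.15],110.6)
E
```

```text
t: 18.6
ee_pos: [0.5777, -0.318, 0.1505]
ee_rot: [-0.304, 3.123, -0.005]
force: [-0.0, -0.4, -0.6]
grip_width: 0.0853
[-0.00061468 -0.40163661 -0.56077846]
0.95 [ 0.58  -0.318  0.06 ]
rel [-0.1571  0.3247 -0.001 ] [-0.003  0.003 -0.165] y0 101.1 turn 9.5 j6 -2.37
```

View pics/s13.png

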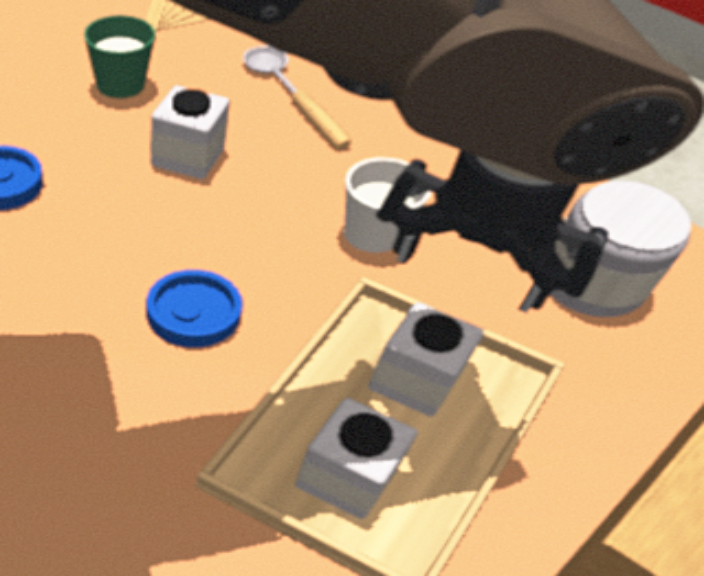

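Both full tins stand flat in the tray. Now the far tin.

```bash
python3 -m jog '[-0.026,0.054,0,0,0,-0.08,0.085, -0.052,0.108,0,0,0,-0.165,0.085, -0.079,0.162,0,0,0,-0.165,0.085, -0.105,0.216,0,0,0,-0.165,0.085, -0.131,0.27,0,0,0,-0.165,0.085, -0.157,0.325,0,0,0,-0.165,0.085, -0.157,0.325,0,0,0,-0.165,0.085, -0.157,0.325,0.05,0,0,-0.165,0.085,-0.157,0.325,0.05,0,0,-0.165,0.085]' 60
python3 - <<'E'
from h import *
c=bot.camera('side')
for d in bot.mark_of('side','tin_c_c'): print(round(d['p'],2),world(c,d['xyz']).round(3))
rel([.669,.031,.028],110.6)
E
```

```text
t: 19.82
ee_pos: [0.6657, 0.0314, 0.0928]
ee_rot: [0.559, -3.084, -0.003]
force: [-0.6, 0.1, -0.0]
grip_width: 0.0852
0.88 [ 0.579 -0.316  0.059]
rel [-0.0009 -0.0005  0.069 ] [ 0.    -0.001 -0.001] y0 110.5 turn 0.1 j6 -1.98
```

```bash
python3 -m jog '[0,0,0.03,0,0,0,0.085, 0,0,0.065,0,0,0,0.085,0,0,0.069,0,0,0,0.085, 0,0,0.069,0,0,0,0.05, 0,0,0.069,0,0,0,0.05, 0,0,0.069,0,0,0,0.05, 0,0,0.069,0,0,0,0.05]' 60
python3 - <<'E'
from h import *
c=bot.camera('side'); cv2.imwrite('pics/s14.png',cv2.resize(c['pixels'][150:350,220:440],None,fx=3,fy=3))
E
```

```text
t: 20.8
ee_pos: [0.6693, 0.0317, 0.0302]
ee_rot: [-0.561, 3.088, -0.001]
force: [-0.3, -2.0, 7.8]
grip_width: 0.0589
```

View pics/s14.png

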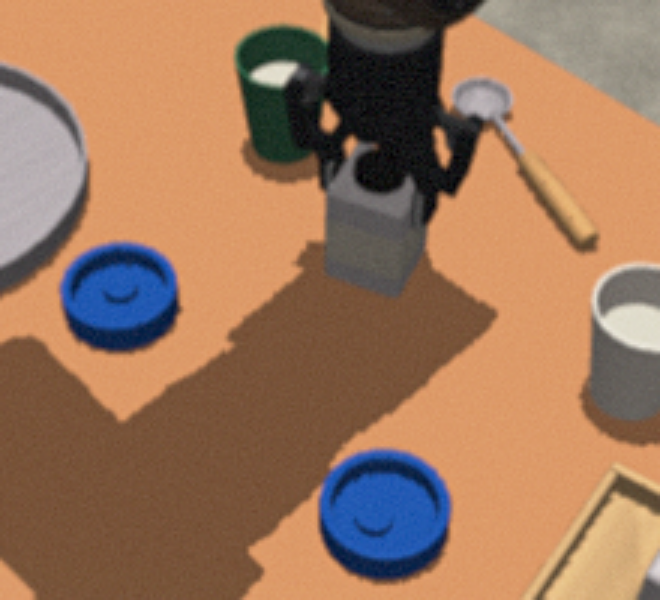

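```bash
python3 -m jog '[0,0,-0.02,0,0,0,0.05, 0,0,-0.06,0,0,0,0.05, 0,0,-0.1,0,0,0,0.05, 0,0,-0.1,0,0,0,0.05, 0,0,-0.1,0,0,0,0.05, 0,0,-0.1,0,0,0,0.05]' 60;  python3 - <<'E'
from h import *
o=bot.observe(); print(o['force'],o['moment'])
rel([.471,.334,.13],110.6)
E
```

```text
t: 21.6
ee_pos: [0.6675, 0.0319, 0.127]
ee_rot: [0.561, -3.089, -0.001]
force: [-0.7, 0.7, -1.5]
grip_width: 0.0591
[-0.68050359  0.71921845 -1.45882174] [0.03526034 0.00105031 0.07003347]
rel [ 0.0777  0.3518 -0.0026] [ 0.001 -0.002 -0.   ] y0 110.6 turn 0.0 j6 -1.98
```

About 1.5 N, so 0.15 kg: empty. It goes to the centre of the round tray.

```bash
python3 -m jog '[0.013,0.058,-0.01,0,0,0,0.05, 0.026,0.116,-0.01,0,0,0,0.05, 0.039,0.174,-0.01,0,0,0,0.05, 0.052,0.232,0,0,0,0,0.05, 0.065,0.29,0,0,0,0,0.05, 0.078,0.352,0,0,0,0,0.05, 0.078,0.352,0,0,0,0,0.05, 0.078,0.352,0.04,0,0,0,0.05, 0.078,0.352,0.075,0,0,0,0.05,0.078,0.352,0.075,0,0,0,0.05]' 60;  python3 - <<'E'
from h import *
o=bot.observe(); print(o['force'])
c=bot.camera('side'); cv2.imwrite('pics/s15.png',cv2.resize(c['pixels'][120:320,80:340],None,fx=3,fy=3))
rel([.471,.334,.036],110.6)
E
```

```text
t: 22.85
ee_pos: [0.4704, 0.3327, 0.0505]
ee_rot: [0.559, -3.086, 0.003]
force: [0.1, -0.1, -1.7]
grip_width: 0.0588
[ 0.13933355 -0.08442254 -1.67461719]
rel [-0.0001  0.0007  0.0162] [-0.    -0.002 -0.001] y0 110.5 turn 0.1 j6 -1.43
```

View pics/s15.png

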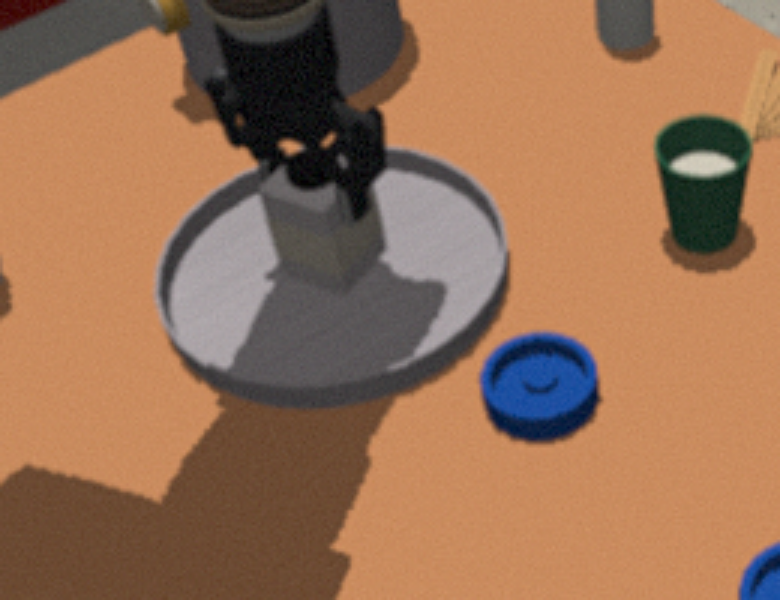

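```bash
python3 -m jog '[0,0,0.006,0,0,0,0.05, 0,0,0.01,0,0,0,0.05, 0,0,0.013,0,0,0,0.05,0,0,0.013,0,0,0,0.05]' 60; python3 -m jog '[0,0,0.002,0,0,0,0.05,0,0,0.002,0,0,0,0.05]' 60;python3 -m jog '[0,0,0.001,0,0,0,0.05,0,0,0.001,0,0,0,0.05]' 60
```

```text
t: 23.4
ee_pos: [0.4713, 0.334, 0.04]
ee_rot: [-0.561, 3.091, 0.0]
force: [0.1, 0.6, -0.8]
grip_width: 0.059
t: 23.65
ee_pos: [0.4712, 0.334, 0.0379]
ee_rot: [-0.561, 3.091, 0.0]
force: [0.3, -0.4, -0.0]
grip_width: 0.0591
t: 23.9
ee_pos: [0.4712, 0.334, 0.0369]
ee_rot: [0.561, -3.091, -0.0]
force: [0.0, -0.2, -1.8]
grip_width: 0.059
```

```bash
python3 -m jog '[0,0,0.001,0,0,0,0.05,0,0,0.001,0,0,0,0.05]' 60;python3 -m jog '[0,0,0.0005,0,0,0,0.05,0,0,0.001,0,0,0,0.05]' 60
```

```text
t: 24.15
ee_pos: [0.4713, 0.3341, 0.0362]
ee_rot: [-0.561, 3.091, 0.0]
force: [-0.9, -1.4, 3.7]
grip_width: 0.059
t: 24.4
ee_pos: [0.4714, 0.334, 0.0361]
ee_rot: [-0.561, 3.09, 0.0]
force: [-4.4, -4.7, 18.9]
grip_width: 0.0589
```

```bash
python3 -m jog '[0,0,-0.001,0,0,0,0.05,0,0,-0.001,0,0,0,0.085,0,0,-0.001,0,0,0,0.085,0,0,-0.001,0,0,0,0.085,0,0,-0.001,0,0,0,0.085,0,0,-0.04,0,0,0,0.085,0,0,-0.09,0,0,0,0.085,0,0,-0.15,0,0,0,0.085,0,0,-0.2,0,0,0,0.085,0,0,-0.2,0,0,0,0.085,0,0,-0.2,0,0,0,0.085]' 60
python3 - <<'E'
from h import *
print(bot.observe()['force'])
c=bot.camera('side'); cv2.imwrite('pics/s16.png',c['pixels'])
c=bot.camera('top'); cv2.imwrite('pics/t16.png',c['pixels'])
for n in ['top','side']:
    c=bot.camera(n)
    for t in ['tin_a_c','mould_1','cup_1']:
        for d in bot.mark_of(n,t): print(n,t,round(d['p'],2),np.round(world(c,d['xyz']),3))
E
```

```text
t: 25.78
ee_pos: [0.4709, 0.3338, 0.2343]
ee_rot: [0.561, -3.09, 0.0]
force: [0.2, 0.6, 0.1]
grip_width: 0.0853
[0.21580222 0.6183943  0.13190311]
top tin_a_c 0.93 [0.473 0.334 0.054]
top tin_a_c 0.52 [ 0.471  0.331 -0.002]
top mould_1 0.87 [0.502 0.131 0.001]
top cup_1 0.9 [0.715 0.175 0.   ]
top cup_1 0.66 [ 0.71  -0.174 -0.001]
side tin_a_c 0.77 [0.477 0.335 0.056]
side mould_1 0.88 [ 0.507  0.133 -0.003]
side mould_1 0.86 [ 0.507 -0.134 -0.002]
side cup_1 0.84 [ 0.708 -0.178 -0.004]
side cup_1 0.76 [ 0.716  0.176 -0.002]
```

View pics/s16.png

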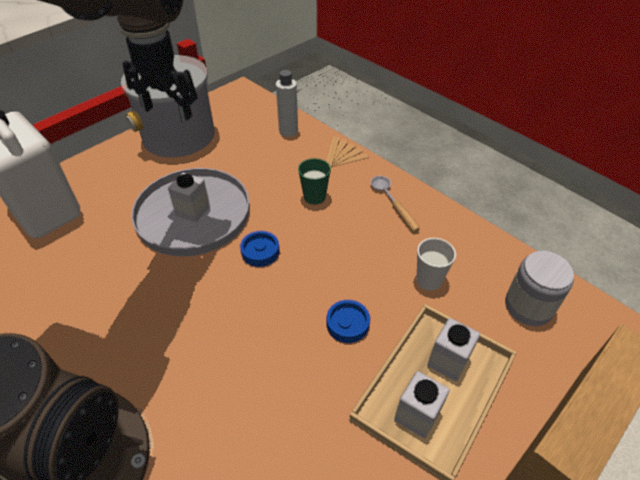

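View pics/t16.png

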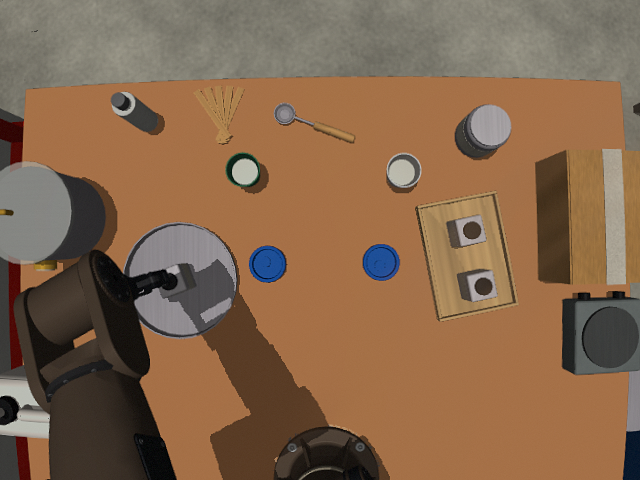

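The pictures show two tins upright in the rectangular tray (top view (471,230), (483,286)). The third is upright in the round tray (side view (190,200)). Moulds and cups are where they began, and the gripper is clear of everything.

```bash
python3 -c "
from bench import bot
print(bot.sign_off())"
```

```text
the job is handed in; nothing more can be done
None
```

I weighed all three tins by lifting them and sorted them into the trays, then handed the job in at about 26 s of the 66 s allowed.

| Tin | Lifted weight | Result | Placed in |
|---|---|---|---|
| near | about 5.5 N (0.55 kg) | full | rectangular tray |
| middle | about 4.9 N (0.50 kg) | full | rectangular tray |
| far | about 1.5 N (0.15 kg) | empty | round tray |

**Last checks:** both cameras show all three tins upright inside their trays. The moulds and cups were within measurement error of where they started. The networks missed one mould in the top view, but it shows there in its original place. The gripper was open, well above everything, and the force read near zero.

**What disagreed or went wrong:**
- **Tool height:** the reported height disagreed with the pictures by about 30 mm, with the fingertips really sitting higher than stated. My first two grasps at the near tin failed because of this. On the first the fingers closed above its body. On the second they rested on the lid with about 10 N. I corrected for the offset on every later grasp.
- **Last set-down:** lowering the empty tin by the final millimetre pressed it on the tray floor with about 19 N before I eased off and let go.

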